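# Eject the charged camera battery and catch it

## Task

One of the two camera batteries in the desk charger is charged: the one whose bay has the green lamp. Press that bay's eject key down with one finger while your other finger stands in the lane in front of the battery, so that the battery springs out against that finger and is held there for a moment instead of shooting off the charger; then take your hand away and leave the battery lying still in its lane, sticking out of the bay by roughly half its length. Touch and push only: the battery is not to be lifted, the other battery and its key are left alone, and so are the things on the desk round about.

Things in the scene. Friction and masses are not known exactly. Their poses are not given: they have to be found in the camera images.
- charger: Light grey two-bay battery charger, 160 (x) x 168 (y) x 42 mm, fixed to the desk; place and yaw vary. Origin: centre of its underside; x points from its open front to its closed back, y to its left, z up. Two lanes 38 mm wide run along x, centres y = +22 (left) and -22 mm, floor 14 mm above the desk, a 6 mm divider between. Each lane's eject key lies on its outer side, in a rim 15 mm high.
- mouth_left (a point): Point on the left lane's floor below the middle of the front face of the battery when home: charger x = -16, y = +22, z = 14 mm. From here the bare lane floor runs 64 mm forward to the charger's front edge; the divider beside it is 34 mm high (above the desk) as far as charger x = -50 mm, with guide lips that overhang the lane's inner edge by 2.5 mm just above the battery and keep it down; farther forward 19 mm high.
- mouth_right (a point): The same point of the right lane, at charger y = -22 mm.
- battery_left: Black camera battery 52 (x) x 36 (y) x 16 mm, about 40 g, loose in the left lane; origin: centre of its underside, home at charger x = +10 mm. A spring pusher behind it (2.8 N falling to 0.3 N over 44 mm) presses it on the latch nib. Set free, it shoots to charger -x and off the front edge unless something stops it; a finger standing in the lane stops and holds it.
- battery_right: The same battery in the right (-y) lane, home at charger x = +10 mm, y = -22 mm.
- lamp_green: Lit green lamp bar, 8 x 17 x 2.5 mm, on top of the charger (42 mm above the desk) right behind the battery whose bay it belongs to: at charger x = +34 mm and y = +22 mm (left bay) or -22 mm (right bay). That battery is charged.
- lamp_amber: Lit amber lamp bar of the same size behind the other battery, which is still charging.
- key_left (a joint): Eject key of the left lane, a straight push key: metres pressed, 0 at rest, 0.006 fully down, 1 to 4.5 N. It draws back the blue latch nib that stands before the battery's front corner; the battery is free at 2.3 to 4.7 mm, so press right down. Let up with the battery out, the nib bears on the battery's side, brakes it (it may creep on a few mm), and the key stays partly down.
- key_right (a joint): Eject key of the right lane, the mirror image of the left one.
- key_left_top (a point): Middle of the left key's black cap, 50 (along the lane) x 23 mm with a white eject sign: the place to press, 27 mm above the desk at rest, 21 mm pressed. At charger x = -50, y = +67.5 mm: 34 mm ahead of the battery's front, 45.5 mm sideways from the lane's centre. A fingertip in the lane at the pressed key's height is 7 mm above the lane floor, well across the battery.
- key_right_top (a point): The same point on the right key, at charger x = -50 mm, y = -67.5 mm.
- phone: Phone 150 x 76 x 10 mm lying on the desk to the right; leave alone.
- earbud_case: White earbud case 44 x 54 x 22 mm, right; leave alone.
- prime: Black camera lens 81 mm wide, 82 mm high, standing at the back left; leave alone.
- film_yellow: Yellow film cassette 25 x 28 x 48 mm, standing, right; leave alone.
- film_green: Green film cassette 25 x 28 x 48 mm, standing, right; leave alone.
- cap: Black camera body cap, 63 mm disc 11 mm high, left; leave alone.
- tape: Roll of black tape lying flat, 64 mm wide, 19 mm high, right; leave alone.
Things that resemble listed ones, but are neither listed nor needed, are in the scene too. Leave any brown or yellow look-alike of the battery_right alone.

How it is judged:
On the way, in this order (a step that is already met when the one before it is completed fails the run):
1. the eject key of the bay with the green lamp is pressed (((y of lamp_green in the frame of charger above 0 m and value of joint key_left above 0.0015 m) or (y of lamp_green in the frame of charger below 0 m and value of joint key_right above 0.0015 m))).
2. the charged battery has sprung out and is held still by a finger (((y of lamp_green in the frame of charger above 0 m and x of battery_left in the frame of charger between -0.034 and 0.002 m and linear speed of battery_left below 0.02 m/s and contact force between the fingers and battery_left above 0.1 N) or (y of lamp_green in the frame of charger below 0 m and x of battery_right in the frame of charger between -0.034 and 0.002 m and linear speed of battery_right below 0.02 m/s and contact force between the fingers and battery_right above 0.1 N))), for 0.2 s.
At the end, for the whole second after the job is handed in: The battery of the bay with the green lamp lies still and flat in its lane (within 9 degrees of it), 8 to 44 mm forward of its home place; the other battery is within 4 mm of home with its key up (((y of lamp_green in the frame of charger above 0 m and x of battery_left in the frame of charger between -0.034 and 0.002 m and angle between each of battery_left, battery_right's own z axis and vertical below 0.12 rad and angle between the x axis of each of battery_left, battery_right and the x axis of charger, either way round below 0.15 rad and z of each of battery_left, battery_right in the frame of charger below 0.019 m and linear speed of each of battery_left, battery_right below 0.02 m/s and x of battery_right in the frame of charger between 0.006 and 0.014 m and value of joint key_right below 0.001 m) or (y of lamp_green in the frame of charger below 0 m and x of battery_right in the frame of charger between -0.034 and 0.002 m and angle between each of battery_right, battery_left's own z axis and vertical below 0.12 rad and angle between the x axis of each of battery_right, battery_left and the x axis of charger, either way round below 0.15 rad and z of each of battery_right, battery_left in the frame of charger below 0.019 m and linear speed of each of battery_right, battery_left below 0.02 m/s and x of battery_left in the frame of charger between 0.006 and 0.014 m and value of joint key_left below 0.001 m))); the robot touches nothing.
It fails at once if the charged battery shoots out more than 50 mm ((y of lamp_green in the frame of charger above 0 m and x of battery_left in the frame of charger below -0.04 m) or (y of lamp_green in the frame of charger below 0 m and x of battery_right in the frame of charger below -0.04 m)).
It fails at once if a battery is lifted 8 mm or more (z of any of battery_left, battery_right in the frame of charger above 0.022 m).
It fails at once if the other bay's key is pressed or its battery leaves home ((y of lamp_green in the frame of charger above 0 m and (value of joint key_right above 0.002 m or x of battery_right in the frame of charger below 0.002 m)) or (y of lamp_green in the frame of charger below 0 m and (value of joint key_left above 0.002 m or x of battery_left in the frame of charger below 0.002 m))).
It fails at once if a bystander is moved more than 25 mm (distance of any of phone, earbud_case, prime, film_yellow, film_green, cap, tape from where it was at the start of the episode above 0.025 m).
It also fails if it takes over 29 s, if anything falls off the work surface, if the arm or the gripper's body presses on something with over 40 N, if the wrist force passes 120 N, or if a joint passes its speed limit or range.

## Robot

A 7-joint arm with a two-finger parallel gripper is mounted at the origin on a cart in front of the work surface, level with it; the furniture and walls round the work are solid. World frame = base frame: x ahead of the robot, y to its left, z up, the work surface at z = 0. Lengths are in m, angles in rad, forces in N, time in s.
With the tool pointing down it reaches from about 0.4 to 0.85 m from the base axis. Payload 6.9 kg.
Tool frame: the origin (TCP) lies between the finger pads; the fingertips stand 17 mm ahead of it and the grasp point (between the pads) lies 2 mm behind it; z points along the fingers, y is the line along which they close (so a half turn about z gives the same grasp; the last joint's range is limited). The gripper opens to 85 mm and grips with 20 to 120 N. Pads are 22 mm wide; open, the fingers measure 114 mm over their backs; the gripper's body (76 mm by 85 mm) begins 54 mm behind the grasp point. The pads swing forward as they close: fully open they stand 13 mm farther back than shut.
Start: joints at [-1.042, 0.507, -0.238, 1.5, 0.126, 1.149, -0.155], TCP at [0.256, 0.57, 0.248] pointing down, gripper open.
Joint ranges: [-3.08, 3.08], [-0.24, 2.05], [-1.43, 1.35], [0, 2.5], [-1.52, 4.66], [0.17, 1.96], [-2.89, 2.89]. Speed limits (rad/s): [2.39, 2.39, 3.14, 3.14, 3.14, 3.14, 3.14].

## Interface

Orientations are given as a rotation vector (axis times angle).
In Python, from plant import get_obs, optics, ctrl gives the robot as it stands. The module is installed in compiled form; this text tells all that it offers.
- The arm moves only by the shell command python3 -m creep 'ROWS' [FORCE]. ROWS is text: rows parted by semicolons, each of 7 numbers parted by spaces: the shift along the tool's x, y, z in m, then the turn, a rotation vector about the tool's x, y, z in rad, then the opening, from 0 (shut) to 1 (fully open). A call has 1 to 12 rows; each row is the pose to reach, as a shift and turn from the pose commanded when the call began, along the tool's axes at that moment; what a row does not reach only later rows make up. A row lasts 1/8 s, in which the tool goes at most 62.5 mm and 10.7 degrees, less where a joint would pass 70% of its speed; a pose out of reach is approached as far as the arm can. A call with a gripper value outside its range is refused whole. The fingers move at their own pace and stop on an object; FORCE is the grip in N (left out, the last holds). Time passes only in rows, so rows that repeat a pose let the fingers close. It gives the time, the measured TCP pose, the force, the opening and the grip force at its end, in the units of the state.
- get_obs(): the state, without advancing time (a new reading comes with each control period).
- optics.snapshot(name): name is "scene" or "top" or "wrist"; returns a dict with "image" (420x560x3 uint8, red, green, blue), "fx", "fy", "cx", "cy" (pixels), "R" (3x3) and "t" (3): a world point X has camera coordinates R X + t. Camera axes: x right, y down, z forward; pixel columns grow to the right and rows downward; lengths in m; the calibration is good to about 2 mm. A picture is of the moment at which its call begins. There is no depth.
- ctrl.sign_off(): hands the job in; it is judged then, once.
The state is a dict: "clock": time; "qpos": joint angles; "qd": joint speeds; "joint_efforts": joint torques, N m; "tool_pos": TCP position; "tool_rot": TCP orientation; "force": force on the tool from outside, world axes, zero at the start; "ft_torque": the same for the moment, N m; "gripper_width": opening from 0.0 (shut) to 1.0 (fully open); "grasp_force": force on a finger pad.
Only numpy, scipy, OpenCV 4.12 (cv2) and the standard library are available. Lean on these libraries where they do the work, as an engineer would, in place of code of your own. Each camera call takes 0.05 s, during which the arm holds its last target. There are 200 camera calls.

## Working session

There is one attempt and no reset: what is moved stays moved. The work goes in short steps, Python scripts to look and compute and a shell command to move; the robot and the scene stay as the last step left them, time stands still between calls to the robot, and variables do not carry over. Pictures are saved under pics/ and viewed, at most 10 in all, crops included, and the job is handed in when it is done.

```bash
mkdir -p pics; python3 - <<'E'
from plant import get_obs, optics
import cv2,pickle
for n in ("top","scene"):
    s=optics.snapshot(n); pickle.dump(s,open(f"pics/{n}.pkl","wb"))
    cv2.imwrite(f"pics/{n}.png",s["image"][:,:,::-1]); print(n,s["fx"],s["cx"],s["cy"],s["R"],s["t"])
o=get_obs(); print({k:o[k] for k in("clock","tool_pos","tool_rot","force","gripper_width")})
E
```

```text
top 438.02507217354173 278.902240938766 206.20892980935665 [[ 0.02022054 -0.99970652  0.01334198]
 [-0.98336558 -0.0222958  -0.18026377]
 [ 0.18050833 -0.00947501 -0.98352782]] [-0.04717156  0.55724131  1.1542112 ]
scene 390.6662480926413 284.0229839151104 210.5534874639606 [[ 0.84855135 -0.52904962  0.00819118]
 [-0.32988941 -0.5410919  -0.77355836]
 [ 0.41368294  0.65370181 -0.63367213]] [-0.47019195  0.2250228   0.75223025]
{'clock': 0.1, 'tool_pos': array([0.25634407, 0.56954095, 0.2475056 ]), 'tool_rot': array([-6.59130632e-01, -3.07132972e+00,  2.50729496e-03]), 'force': array([ 0.2920459 , -0.15579855, -0.43094716]), 'gripper_width': 0.9977020826782823}
```

View pics/top.png

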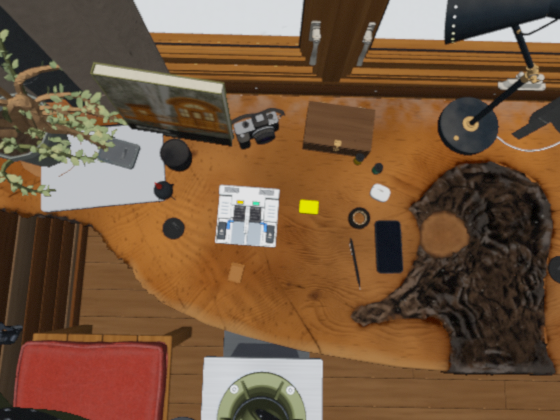

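View pics/scene.png

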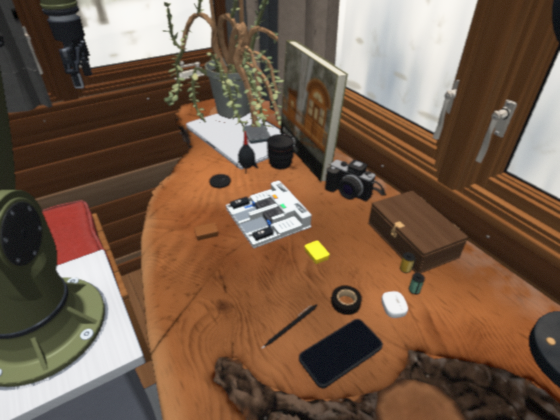

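The top view has the charger at about (248,216). The two black batteries are at (240,213) and (255,213), with a yellow look-alike block at (309,207) and a brown one at (236,272). The green lamp seems to be at (256,203), so I'll check it in one close crop.

```bash
python3 - <<'E'
import cv2
im=cv2.imread("pics/top.png")[175:260,205:295]
im=cv2.resize(im,None,fx=7,fy=7,interpolation=cv2.INTER_CUBIC)
cv2.imwrite("pics/crop1.png",im)
E
```

```text
(no output)
```

View pics/crop1.png

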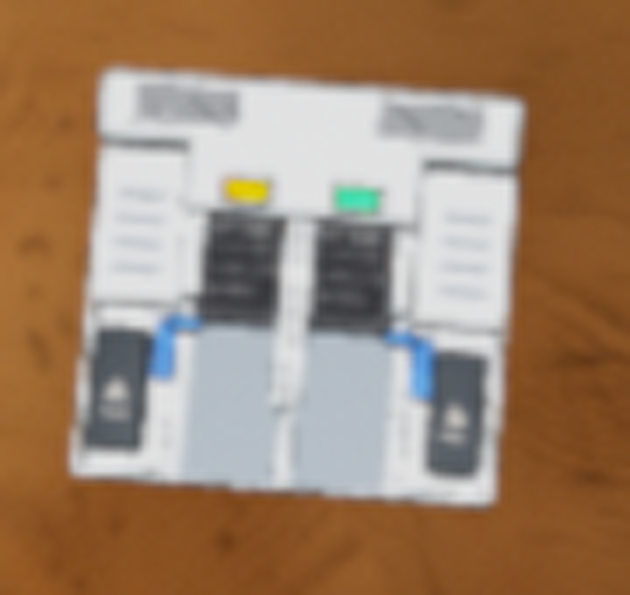

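Green lamp at crop (357,199), which is the right bay; amber at (246,191). So the target is the right battery, with its front at crop (350,327), and the right key at (455,414).

```bash
cat > h.py <<'E'
import numpy as np, pickle
from scipy.optimize import least_squares
from scipy.spatial.transform import Rotation as Ro
def proj(s,X):
    c=np.asarray(X)@np.array(s["R"]).T+np.array(s["t"]); return np.c_[s["fx"]*c[:,0]/c[:,2]+s["cx"],s["fy"]*c[:,1]/c[:,2]+s["cy"]]
def world(p,L):
    L=np.asarray(L)/1e3; c,n=np.cos(p[2]),np.sin(p[2])
    return np.c_[p[0]+c*L[:,0]-n*L[:,1],p[1]+n*L[:,0]+c*L[:,1],L[:,2]]
def fit(s,L,uv,p0):
    r=least_squares(lambda p:(proj(s,world(p,L))-uv).ravel(),p0); return r.x,r.fun.reshape(-1,2)
def plan(p,target,o):
    """tool-frame shift and turn so that TCP is at charger target (mm), tool x = -charger x, z down"""
    W=world(p,[target])[0]; R=Ro.from_rotvec(o["tool_rot"])
    D=Ro.from_matrix(np.array([[-np.cos(p[2]),np.sin(p[2])*1,0],[-np.sin(p[2]),-np.cos(p[2])*-1,0],[0,0,-1]]))
    return W,R.inv().apply(W-o["tool_pos"]),(R.inv()*D).as_rotvec()
E
python3 - <<'E'
from h import *
from plant import get_obs
s=pickle.load(open("pics/top.pkl","rb"))
L=[(34,-22,44.5),(34,22,44.5),(-50,67.5,27),(-50,-67.5,27),(-80,41,14),(-80,3,14),(-80,-3,14),(-80,-41,14),(80,84,42),(80,-84,42)]
c=np.array([(357,199),(246,191),(116,390),(455,414),(183,480),(272,485),(293,487),(387,493),(103,70),(524,99)],float)
uv=np.array([205,175])+(c+.5)/7-.5
p,r=fit(s,L,uv,[.55,0.05,0]); print(p,np.round(r,1).tolist()); np.save("p.npy",p)
print(plan(p,(-50,-44.75,120),get_obs()))
E
```

```text
[ 0.5352172   0.05283196 -0.0500311 ] [[0.1, -0.4], [0.1, -0.4], [0.2, 0.8], [0.3, 0.9], [-0.4, -0.1], [0.5, 0.2], [-0.4, 0.0], [-0.2, 0.1], [-0.1, -0.7], [-0.2, -0.5]]
(array([0.48304181, 0.01063846, 0.12      ]), array([-0.43606132, -0.41646063,  0.12818971]), array([-1.60831444e-03, -3.33325626e-04, -4.22801998e-01]))
```

```bash
sed -i 's/D=Ro.*/D=Ro.from_matrix([[-np.cos(p[2]),-np.sin(p[2]),0],[-np.sin(p[2]),np.cos(p[2]),0],[0,0,-1]])/' h.py
python3 -m creep '-0.218 -0.208 0.049 0 0 -0.186 0.4; -0.436 -0.416 0.088 0 0 -0.373 0.4;-0.436 -0.416 0.088 0 0 -0.373 0.4;-0.436 -0.416 0.088 0 0 -0.373 0.4;-0.436 -0.416 0.088 0 0 -0.373 0.4;-0.436 -0.416 0.088 0 0 -0.373 0.4;-0.436 -0.416 0.088 0 0 -0.373 0.4;-0.436 -0.416 0.088 0 0 -0.373 0.4;-0.436 -0.416 0.088 0 0 -0.373 0.4;-0.436 -0.416 0.088 0 0 -0.373 0.4;-0.436 -0.416 0.088 0 0 -0.373 0.4;-0.436 -0.416 0.088 0 0 -0.373 0.4' 20
python3 - <<'E'
from h import *
from plant import get_obs,optics
import cv2
o=get_obs();p=np.load("p.npy");print(o["clock"],o["tool_pos"],o["force"],o["gripper_width"],plan(p,(-50,-44.75,120),o))
s=optics.snapshot("wrist"); pickle.dump(s,open("pics/w1.pkl","wb"))
im=s["image"][:,:,::-1].copy()
cv2.imwrite("pics/w1.png",im)
R=np.array(s["R"]);print("cam",-R.T@s["t"])
print(proj(s,world(p,[(-50,-67.5,27),(-16,-22,14),(34,-22,44.5),(-80,-3,14),(-80,-41,14),(-50,-22,14)])))
E
```

```text
clock: 1.6
tool_pos: [0.483, 0.0122, 0.1601]
tool_rot: [-0.078, -3.14, -0.001]
force: [0.4, 1.4, 0.0]
gripper_width: 0.399
grasp_force: 0.0
1.6 [0.48301979 0.01215701 0.16006672] [0.37827033 1.35841377 0.04315998] 0.3990948478550379 (array([0.48304181, 0.01063846, 0.12      ]), array([-0.00012954, -0.00153451,  0.04006591]), array([ 4.73186287e-04, -7.92077451e-04,  8.37248954e-05]))
cam [0.40572158 0.01653747 0.28539063]
[[251.56302369 203.23353422]
 [301.72266924 233.61131214]
 [302.81533427 297.78145943]
 [324.72577355 166.54919032]
 [281.81749258 166.55391261]
 [302.51932202 199.14209636]]
```

View pics/w1.png

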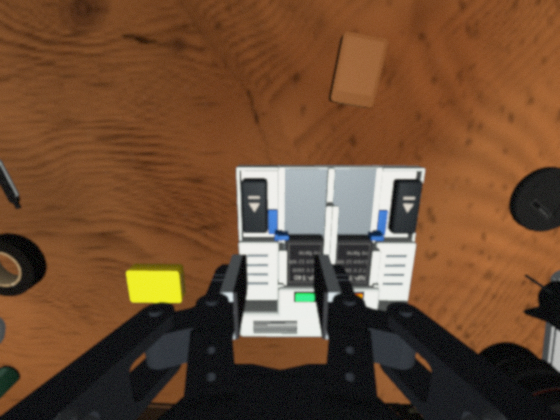

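The wrist view shows the right key at (254,207), the right battery's front at (305,237), the green lamp at (305,297) and the fingertips at about (237,257) and (322,257). I'll zoom in for a refit and the finger geometry.

```bash
python3 - <<'E'
from h import *
from plant import get_obs
import cv2
im=cv2.imread("pics/w1.png")[160:345,195:435]
cv2.imwrite("pics/crop2.png",cv2.resize(im,None,fx=3.2,fy=3.2,interpolation=cv2.INTER_CUBIC))
s=pickle.load(open("pics/w1.pkl","rb"));o=get_obs();R=Ro.from_rotvec(o["tool_rot"])
for z in (.017,.009):
  for y in (-.017,.017,-.0315,.0315):
    print(z,y,proj(s,[o["tool_pos"]+R.apply([x,y,z]) for x in(-.011,.011)]).round(1).tolist())
E
```

```text
0.017 -0.017 [[248.0, 286.4], [246.5, 248.2]]
0.017 0.017 [[312.5, 286.3], [313.9, 248.1]]
0.017 -0.0315 [[220.4, 286.4], [217.8, 248.3]]
0.017 0.0315 [[340.1, 286.2], [342.6, 248.1]]
0.009 -0.017 [[246.4, 295.1], [244.8, 255.3]]
0.009 0.017 [[314.1, 295.0], [315.6, 255.2]]
0.009 -0.0315 [[217.5, 295.1], [214.6, 255.4]]
0.009 0.0315 [[343.0, 294.9], [345.8, 255.2]]
```

View pics/crop2.png

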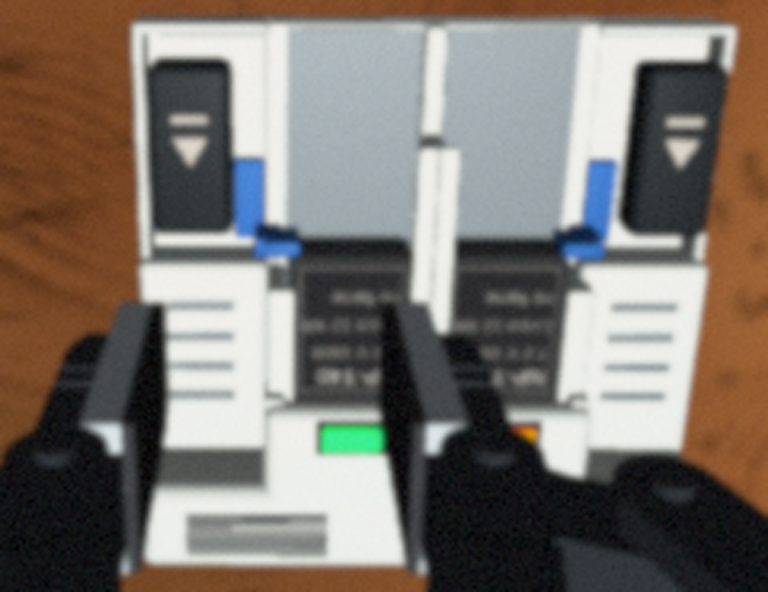

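```bash
python3 - <<'E'
from h import *
from plant import get_obs
s=pickle.load(open("pics/w1.pkl","rb"))
L=[(34,-22,44.5),(-50,67.5,27),(-50,-67.5,27),(-80,41,14),(-80,3,14),(-80,-3,14),(-80,-41,14)]
c=np.array([(352,438),(681,147),(191,146),(580,29),(443,28),(423,28),(288,27)],float)
uv=np.array([195,160])+(c+.5)/3.2-.5
p,r=fit(s,L,uv,np.load("p.npy")); print(p,np.round(r,1).tolist()); np.save("p2.npy",p)
print(plan(p,(-50,-44.75,45),get_obs()))
E
```

```text
[ 0.53676414  0.05439337 -0.05461435] [[-0.2, 2.6], [0.2, -0.4], [-0.6, -0.8], [0.6, -0.3], [0.6, -0.2], [0.1, -0.2], [-0.6, -0.1]]
(array([0.48439592, 0.01243945, 0.045     ]), array([-0.00150375, -0.00038732,  0.11524136]), array([ 0.00058188, -0.00054104,  0.0061623 ]))
```

```bash
python3 -m creep '-0.001 0 0.04 0 0 0 0.46;-0.001 0 0.08 0 0 0 0.46;-0.001 0 0.105 0 0 0 0.46;-0.001 0 0.11 0 0 0 0.46;-0.001 0 0.11 0 0 0 0.46;-0.001 0 0.11 0 0 0 0.46'
python3 - <<'E'
from h import *
from plant import get_obs,optics
import cv2
o=get_obs();p=np.load("p2.npy");print(o["force"],plan(p,(-50,-44.75,30),o))
s=optics.snapshot("wrist"); pickle.dump(s,open("pics/w2.pkl","wb"))
im=s["image"][130:380,120:420,::-1]
cv2.imwrite("pics/w2.png",cv2.resize(im,None,fx=2.4,fy=2.4,interpolation=cv2.INTER_CUBIC))
E
```

```text
clock: 2.4
tool_pos: [0.485, 0.012, 0.0514]
tool_rot: [0.077, 3.139, 0.0]
force: [-0.1, -0.6, 0.0]
gripper_width: 0.462
grasp_force: 0.0
[-0.14619461 -0.61217278  0.00235402] (array([0.48439592, 0.01243945, 0.03      ]), array([0.00070137, 0.00039457, 0.02139547]), array([0.00024043, 0.00192962, 0.0052961 ]))
```

View pics/w2.png

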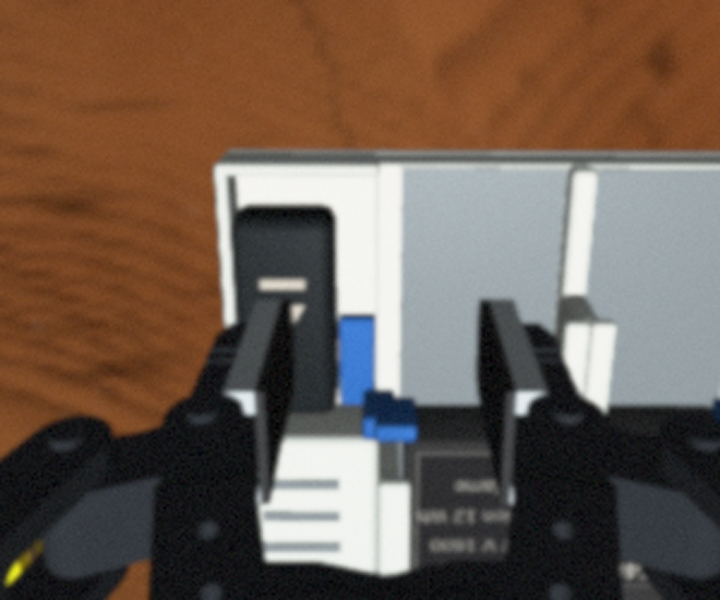

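The left finger stands over the key at crop (275,305) and the right finger over the middle of the right lane at (500,305), so both are well placed. Now descending.

```bash
python3 -m creep '-0.0 0 0.008 0 0 0 0.46;0 0 0.014 0 0 0 0.46;0 0 0.017 0 0 0 0.46;0 0 0.017 0 0 0 0.46'; python3 -m creep '0 0 0.002 0 0 0 0.46;0 0 0.002 0 0 0 0.46'
```

```text
clock: 2.95
tool_pos: [0.485, 0.0113, 0.035]
tool_rot: [0.078, 3.138, -0.001]
force: [-3.7, 0.2, 30.5]
gripper_width: 0.467
grasp_force: 16.0
clock: 3.2
tool_pos: [0.485, 0.0111, 0.0342]
tool_rot: [0.079, 3.137, -0.002]
force: [-7.6, -0.8, 45.9]
gripper_width: 0.46
grasp_force: 24.0
```

The force is high, so I'll look before going further.

```bash
python3 - <<'E'
from plant import get_obs,optics
import cv2
s=optics.snapshot("wrist")
im=s["image"][130:380,120:420,::-1]
cv2.imwrite("pics/w3.png",cv2.resize(im,None,fx=2.4,fy=2.4,interpolation=cv2.INTER_CUBIC))
o=get_obs();print(o["force"],o["ft_torque"],o["clock"])
E
```

```text
[-8.45007114 -0.63887517 45.8425748 ] [-1.18231978  1.77295849 -0.09284783] 3.25
```

View pics/w3.png

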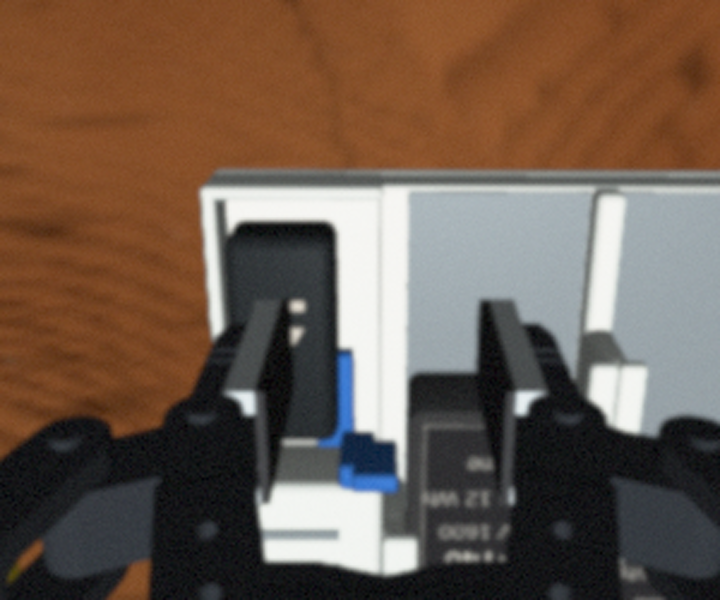

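The key is down, the blue nib is drawn back at (365,460), and the battery has sprung out against the lane finger with its front edge at (445,378). I'll ease the load, hold briefly, let the key up slowly, then back off and rise.

```bash
python3 -m creep '0 0 -0.002 0 0 0 0.46;0 0 -0.003 0 0 0 0.46;0 0 -0.003 0 0 0 0.46;0 0 -0.003 0 0 0 0.46;0 0 -0.003 0 0 0 0.46'; python3 -m creep '0 0 -0.001 0 0 0 0.46;0 0 -0.002 0 0 0 0.46;0 0 -0.003 0 0 0 0.46;0 0 -0.004 0 0 0 0.46;0 0 -0.005 0 0 0 0.46;0 0 -0.005 0 0 0 0.46'
```

```text
clock: 3.88
tool_pos: [0.485, 0.0114, 0.0355]
tool_rot: [0.078, 3.139, -0.001]
force: [-3.0, -0.3, 21.4]
gripper_width: 0.46
grasp_force: 11.6
clock: 4.62
tool_pos: [0.484, 0.0116, 0.0392]
tool_rot: [-0.078, -3.14, 0.0]
force: [-0.6, -0.0, 1.5]
gripper_width: 0.462
grasp_force: 1.6
```

```bash
python3 -m creep '0 0 -0.001 0 0 0 0.46;0 0 -0.002 0 0 0 0.46;0.001 0 -0.002 0 0 0 0.46;0.002 0 -0.002 0 0 0 0.46;0.003 0 -0.002 0 0 0 0.46;0.003 0 -0.003 0 0 0 0.46'; python3 -m creep '0.001 0 -0.004 0 0 0 0.46;0.001 0 -0.01 0 0 0 0.46;0.001 0 -0.03 0 0 0 0.46;0.001 0 -0.08 0 0 0 0.46;0.001 0 -0.12 0 0 0 0.46;0.001 0 -0.12 0 0 0 0.46'
python3 - <<'E'
from plant import get_obs,optics
import cv2
s=optics.snapshot("wrist")
cv2.imwrite("pics/w4.png",cv2.resize(s["image"][150:345,195:435,::-1],None,fx=3,fy=3,interpolation=cv2.INTER_CUBIC))
o=get_obs();print(o["force"],o["clock"])
E
```

```text
clock: 5.38
tool_pos: [0.4812, 0.0118, 0.0423]
tool_rot: [-0.078, -3.14, 0.0]
force: [-0.3, -0.1, -0.3]
gripper_width: 0.46
grasp_force: 0.2
clock: 6.12
tool_pos: [0.4822, 0.0119, 0.1655]
tool_rot: [0.079, 3.134, 0.001]
force: [-0.2, 1.4, -0.8]
gripper_width: 0.461
grasp_force: 0.0
[ 0.11112467  0.54953224 -1.71902047] 6.175
```

View pics/w4.png

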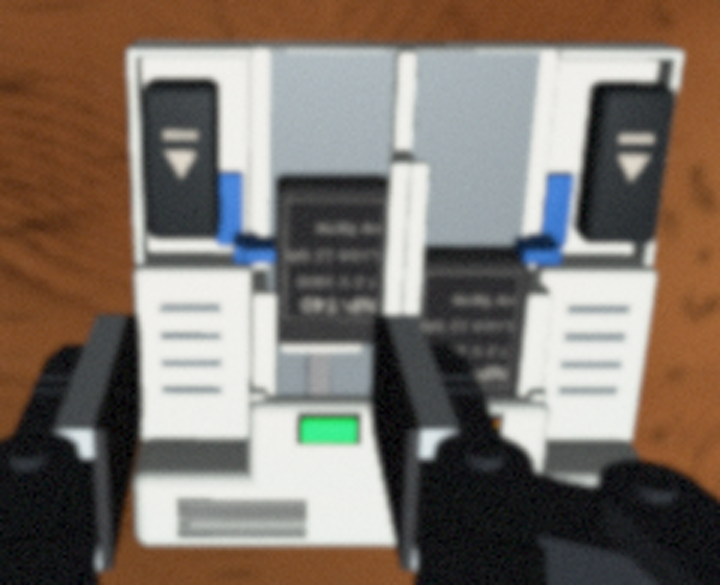

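The battery's front is at crop row 180, against 250 for the home one, so it is about 22 mm out, straight and flat. I'll wait a second to confirm it isn't creeping before handing in.

```bash
python3 -m creep '0 0 0 0 0 0 0.46;0 0 0 0 0 0 0.46;0 0 0 0 0 0 0.46;0 0 0 0 0 0 0.46;0 0 0 0 0 0 0.46;0 0 0 0 0 0 0.46;0 0 0 0 0 0 0.46;0 0 0 0 0 0 0.46'
python3 - <<'E'
from plant import optics
import cv2,numpy as np
a=cv2.imread("pics/w4.png",0)
b=cv2.cvtColor(cv2.resize(optics.snapshot("wrist")["image"][150:345,195:435,::-1],None,fx=3,fy=3,interpolation=cv2.INTER_CUBIC),cv2.COLOR_BGR2GRAY)
e=lambda i:np.argmin(np.gradient(i[140:220,290:375].mean(1)))+140
l=lambda i:np.argmin(np.gradient(i[20:80,290:375].mean(1)))+20
print(e(a),e(b), cv2.phaseCorrelate(np.float32(a[180:340,280:370]),np.float32(b[180:340,280:370])), cv2.phaseCorrelate(np.float32(a[290:430,150:240]),np.float32(b[290:430,150:240])))
E
```

```text
clock: 7.18
tool_pos: [0.4804, 0.0118, 0.1623]
tool_rot: [0.078, 3.141, -0.0]
force: [0.7, -0.5, -0.0]
gripper_width: 0.463
grasp_force: 0.0
175 187 ((0.4017480794107655, 11.806400244349646), 0.4367545388804542) ((-0.03260568550961551, 12.131740072542968), 0.3566285205476078)
```

The battery and the charger moved by the same amount in the image. That is the arm settling, so the battery is still.

```bash
python3 -c "
from plant import ctrl; print(ctrl.sign_off())"
```

```text
the job is handed in; nothing more can be done
None
```

I handed the job in: the green-lamp (right) battery sprang out against the lane finger and now lies still and straight in its lane, about 22 mm out; the other battery looked at home with its key up in the last picture, and the hand-in call returned no verdict.

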